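Set the banding gauge to a sample bottle

ROBOT

A 6-joint arm with a two-finger parallel gripper is mounted at the origin on the work surface. World frame = base frame: x ahead of the robot, y to its left, z up, the work surface at z = 0. Lengths are in m, angles in rad, forces in N, time in s.
With the tool pointing down it reaches from about 0.4 to 0.825 m from the base axis. Payload 7 kg.
Tool frame: the origin (TCP) lies midway between the tips of the shut fingers; the grasp point (between the pads) lies 19 mm behind it; z points along the fingers, y is the line along which they close (so a half turn about z gives the same grasp; the last joint's range is limited). The gripper opens to 88 mm and grips with 3 to 60 N. Pads are 19 mm wide; open, the fingers measure 130 mm over their backs; the gripper's body (78 mm by 193 mm) begins 47 mm behind the grasp point.
Start: joints at [1.41, 0.359, 0.012, 0, -1.224, -0.288], TCP at [0.293, 0.608, 0.227] pointing down, gripper open.
Joint ranges: [-3.07, 3.07], [-1.43, 2.12], [-1.02, 1.25], [-3.03, 1.67], [-3.05, -0], [-3.03, 3.03]. Speed limits (rad/s): [2.39, 2.39, 3.01, 3.14, 3.14, 3.14].

INTERFACE

Orientations are given as [roll, pitch, yaw] about the fixed x, y, z axes, in that order (R = Rz(yaw) Ry(pitch) Rx(roll)).
In Python, from station import arm, grab_frame, camera_params, spot_in gives the robot as it stands.
- The arm moves only by the shell command python3 -m jog 'ROWS' [FORCE]. ROWS is JSON, a list that holds one entry, the list of rows, each a list of 7 numbers: the shift along the tool's x, y, z in mm, then the turn, a rotation vector about the tool's x, y, z in rad, then the finger opening in mm, from 0 to 87.6. In form: [[[x, y, z, wx, wy, wz, fingers], ...]]. A call has 1 to 20 rows; each row is the pose to reach, as a shift and turn from the pose commanded when the call began, along the tool's axes at that moment; what a row does not reach only later rows make up. A row lasts 1/8 s, in which the tool goes at most 62.5 mm and 10.7 degrees, less where a joint would pass 70% of its speed; a pose out of reach is approached as far as the arm can. A call with a gripper value outside its range is refused whole. The fingers move at their own pace and stop on an object; FORCE is the grip in N (left out, the last holds). Time passes only in rows, so rows that repeat a pose let the fingers close. It gives the time, the measured TCP pose, the force, the opening and the grip force at its end, in the units of the state.
- arm.get_state(): the state, without advancing time (a new reading comes with each control period).
- grab_frame(name): name is "side" or "top"; returns (picture, depth): 400x640x3 uint8, blue, green, red; 400x640 float32, m along the optical axis (not along the pixel's ray), 0 where there is no reading.
- camera_params(name): a dict with "mtx" (3x3 intrinsics, pixels), "R" (3x3) and "t" (3): a world point X has camera coordinates R X + t. Camera axes: x right, y down, z forward; pixel columns grow to the right and rows downward; lengths in m; the calibration is good to about 2 mm. A picture is of the moment at which its call begins. camera_params takes no time and is no camera call.
- arm.job_done(): hands the job in; it is judged then, once.
Trained networks look in the newest picture that a camera, given by its name, has taken for a name from the list of things; names that differ only in an ending like _2 or _b are one class to them, and where a whole thing is asked for, a point or a joint stands for the part that bears it (a point fixed in the world has none). Each returns a list of dicts, best first, with "confidence" (0 to 1); they miss things now and then, are a little off and sometimes report something else, mostly with a low value. They report only what shows in the picture. A call takes as long as a camera call. They do not tell look-alikes from the thing itself.
- spot_in(query, camera): "uv" ([column, row] in pixels, amid what is visible of it).
The state is a dict: "t": time; "q": joint angles; "qd": joint speeds; "joint_efforts": joint torques, N m; "eef_pos": TCP position; "ee_rot": TCP orientation; "force": force on the tool from outside, world axes, zero at the start; "moment": the same for the moment, N m; "width": finger opening in m; "gripper_force": force on a finger pad.
Only numpy, scipy, OpenCV 4.12 (cv2) and the standard library are available. Lean on these libraries where they do the work, as an engineer would, in place of code of your own. Each camera call takes 0.05 s, during which the arm holds its last target. There are 200 camera calls.

TASK

First take the wooden modelling knife off the banding wheel and snap it down into the free middle place of the clip rack. Then stand the bottle from the round plaster bat upright in the centre of the wheel head, leaving the bottle on the square board and the other things on the bench alone. Last, turn the height gauge's tapered peg while pressing it fully home into its hole, so that the pointer's tip comes level with the rim of the bottle on the wheel and stays there by itself.

Things in the scene. Friction and masses are not known exactly. Their poses are not given: they have to be found in the camera images.
- knife_mid (a point): Mid-axis of the loose wooden modelling knife's round handle (20 mm thick, 66 mm either way; 70 g). x along the knife to the blade, z up. A flat blade, 34 mm wide and 6 thick, runs on to 118 mm ahead (joined by a neck from 56 mm on); a 32 mm wide foot ends it 76 mm behind. Both reach 15 mm below the axis, so it cannot roll; it lies on the wheel head, this point 15 mm above it.
- slot (a point): Where knife_mid lies once seated in the fixed clip rack's free middle place; x along the knife (either way round), z up. Two pairs of sprung steel jaws, 36 mm either side along x (14 mm long); lips 8 mm above this point, 15 mm gap, tops at 12 mm; pressed straight down (3-12 N) the handle snaps in. Between the pairs the plate is 26 mm below: room for fingers. Other tools lie 64 mm to each side.
- wheel_head (a point): Centre of the top face of the banding wheel's round aluminium head (200 mm across, top 60 mm above the table, ring-marked, fixed, does not turn).
- bat_top (a point): Centre of the top of the round white plaster bat (124 mm across, 18 mm thick, fixed). The bottle on it is the sample.
- board_top (a point): Centre of the top of the square wooden board (130 x 130 mm, 18 mm thick, fixed). The bottle on it must stay.
- tall_mid (a point): Half-way up the tall grey clay bottle: 180 mm high, 0.2 to 0.6 kg, body 82 mm across (foot 68) up to 118 mm from its foot, shoulder, then a neck 41 to 43 mm across over the top 42 mm, rim 45 mm. z up.
- tall_rim (a point): Centre of the rim (top) of the tall bottle, 180 mm above its foot.
- short_mid (a point): Half-way up the axis of the short grey clay bottle: 140 mm high, 0.2 to 0.6 kg, same widths as the tall one (body up to 78 mm from its foot, neck 41 to 43 mm across over the top 42 mm, rim 45 mm). z up.
- short_rim (a point): Centre of the rim (top) of the short bottle, 140 mm above its foot.
- gauge_face (a point): Centre of the boss's outer face on the fixed height gauge, where the peg's hole opens; axes of the gauge (z up, x roughly away from the robot, y left). The hole's axis leans 35 degrees from vertical in the gauge's x-z plane, outer end towards -x (the robot).
- wing (a point): Centre of the peg's flat dark wooden thumb-piece: 14 mm thick (x), 56 mm wide (y), 44 mm along the peg's axis (z, out of the hole). On the axis, 50 mm out from the boss's face at press 0, 42 mm at 0.008. The peg's 36 mm round shoulder begins 28 mm below this point; the pointer rod's centre line is 35 mm below it.
- pointer_tip (a point): Tip of the steel pointer rod (8 mm thick) fixed to the peg: at right angles to its axis and 160 mm from it, along -y of point wing. With the peg fully home the pointer sweeps a plane 7 mm out from the boss's face.
- press (a joint): Depth of the peg in its tapered hole, m: 0 to 0.002 at the start (shoulder up to 8 mm off the boss), 0.008 fully home (shoulder on the boss). Friction of about 12 N keeps it where it is pushed; the last 5 mm add a rising 0 to 9 N.
- peg (a joint): Turn of the peg, rad, -0.85 to 0.75. 0: pointer level, towards the gauge's -y (the wheel). Positive (counter-clockwise seen from outside) raises the tip: its height over the axis = 160 mm x sin 35 deg x sin(angle). Loose at first: the pointer's weight drops it to -0.85. The deeper it is pressed the stiffer it turns (about 0.1 N m when home); then it stays where left.
- cup: Bystander: white handleless cup, 72 mm across, 70 mm high; origin at its underside. Leave it alone.
- glaze: Bystander: glaze jar, 68 mm across, 100 mm high; origin at its underside. Leave it alone.
- rib: Bystander: flat wooden rib 85 x 45 x 8 mm; origin at its underside. Leave it alone.
- bowl: Bystander: terracotta bowl, 120 mm across, 60 mm high; origin at its underside. Leave it alone.
- cone: Bystander: plaster plug, 50 mm across, 50 mm high; origin at its underside. Leave it alone.
Not all that is in view belongs to the job. Leave any purple look-alike of the part that bears slot alone.

How it is judged:
By the outcome, as a careful person would: the job done as asked, in the order asked, and still so for the second after the job is handed in, with the robot touching nothing.
It also fails if it takes over 67 s, if anything falls off the work surface, if the arm or the gripper's body presses on something with over 40 N, if the wrist force passes 120 N, or if a joint passes its speed limit or range.

## Working session

There is one attempt and no reset: what is moved stays moved. The work goes in short steps, Python scripts to look and compute and a shell command to move; the robot and the scene stay as the last step left them, time stands still between calls to the robot, and variables do not carry over. Pictures are saved under pics/ and viewed, at most 14 in all, crops included, and the job is handed in when it is done.

```bash
ls; mkdir -p pics
python3 - <<'E'
from station import arm, grab_frame, camera_params, spot_in
import cv2, numpy as np
for n in ("side","top"):
    im,d=grab_frame(n); cv2.imwrite(f"pics/{n}0.png",im); np.save(f"{n}0.npy",d)
    p=camera_params(n); print(n,p["mtx"].tolist(),np.round(p["R"],4).tolist(),np.round(p["t"],4).tolist())
    for q in ["knife_mid","slot","wheel_head","bat_top","tall_mid","short_mid","tall_rim","short_rim","gauge_face","wing","pointer_tip"]:
        print(q,[(np.round(r["uv"],1).tolist(),round(r["confidence"],2)) for r in spot_in(q,n)][:4])
print(arm.get_state())
E
```

```text
pics
side [[361.84396985020294, 0.0, 320.5039326147134], [0.0, 361.84396985020294, 198.3118531174117], [0.0, 0.0, 1.0]] [[0.9887, -0.149, 0.0174], [-0.0785, -0.6125, -0.7865], [0.1278, 0.7763, -0.6173]] [-0.4813, 0.1764, 1.1545]
knife_mid [([361.4, 248.9], 0.91)]
slot [([242.4, 168.9], 0.96), ([307.3, 171.8], 0.94)]
wheel_head [([360.2, 251.5], 0.73)]
bat_top [([376.6, 340.4], 0.86)]
tall_mid [([385.0, 310.4], 0.71), ([289.3, 199.9], 0.22)]
short_mid [([306.4, 302.7], 0.76), ([288.7, 266.1], 0.17)]
tall_rim [([383.9, 312.7], 0.79)]
short_rim [([305.7, 303.1], 0.65)]
gauge_face [([373.7, 193.9], 0.98)]
wing [([300.8, 221.6], 0.65)]
pointer_tip [([363.6, 155.4], 0.82), ([298.7, 221.0], 0.59)]
top [[423.35902388289884, 0.0, 314.95307210575436], [0.0, 423.35902388289884, 196.66127131964623], [0.0, 0.0, 1.0]] [[-0.0903, -0.9959, -0.003], [-0.9713, 0.0887, -0.2206], [0.22, -0.017, -0.9754]] [0.0651, 0.5296, 1.1736]
knife_mid [([358.5, 174.0], 0.98)]
slot [([179.5, 317.2], 0.93)]
wheel_head [([355.6, 178.6], 0.82), ([207.5, 149.0], 0.32), ([262.3, 144.6], 0.28), ([428.2, 229.2], 0.27)]
bat_
[... 447 characters left out ...]
144.3], 0.93)]
{'t': 1.2, 'q': array([ 1.41013909e+00,  3.58621824e-01,  1.19080038e-02,  5.67863819e-06,
       -1.22410613e+00, -2.88111609e-01]), 'qd': array([-2.17275116e-03,  3.61258523e-05,  7.15772482e-06,  2.23880296e-04,
        1.00259868e-03,  4.35660518e-04]), 'joint_efforts': array([-1.22703136e-04, -5.82395911e+01,  2.93306959e+01,  7.00251773e+00,
        1.25199187e-02, -4.64466166e-05]), 'eef_pos': array([0.29285578, 0.60814084, 0.22655163]), 'ee_rot': array([ 3.14157152e+00, -1.18342677e-05, -4.48766915e-01]), 'force': array([ 0.20638968,  0.40824924, -0.23982577]), 'moment': array([-0.02391142, -0.0083164 , -0.00193608]), 'gripper_force': 0.0, 'width': 0.08786139523365215}
```

View pics/side0.png

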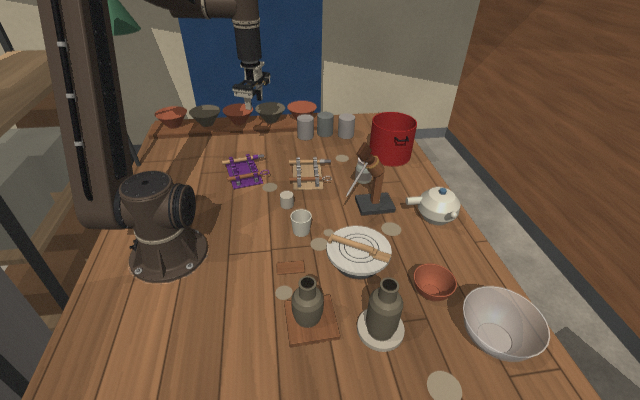

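View pics/top0.png

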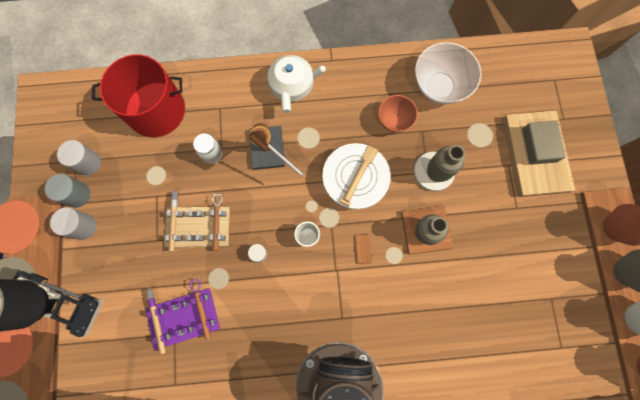

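Side view: knife across the wheel (330,238)–(390,257); the tan rack at (308,173) is the real one and the purple one at (245,172) is the look-alike; the tall bottle is on the round bat at (382,320), the short one on the board; gauge at (373,190). In the top view: rack (196,227), wheel (357,176), tall bottle (440,165), gauge (266,147). Next I'll get close-ups and geometry.

```bash
cat > h.py <<'E'
import numpy as np, cv2
from station import arm, grab_frame, camera_params, spot_in
def cloud(n,d):
    p=camera_params(n);K=p["mtx"];R=np.array(p["R"]);t=np.array(p["t"])
    v,u=np.mgrid[0:400,0:640]
    c=np.stack([(u-K[0][2])/K[0][0]*d,(v-K[1][2])/K[1][1]*d,d],-1)
    W=(c-t)@R; W[d<=0]=np.nan
    return W
def proj(n,X):
    p=camera_params(n);c=np.atleast_2d(X)@np.array(p["R"]).T+np.array(p["t"]);q=c@np.array(p["mtx"]).T
    return q[:,:2]/q[:,2:]
def ray(n,uv):
    p=camera_params(n);R=np.array(p["R"]);t=np.array(p["t"])
    return -R.T@t, R.T@np.linalg.solve(np.array(p["mtx"]),[uv[0],uv[1],1])
def atz(n,uv,z):
    o,d=ray(n,uv); return o+d*(z-o[2])/d[2]
def tri(a,b):  # uv side, uv top
    o1,d1=ray("side",a);o2,d2=ray("top",b)
    s=np.linalg.lstsq(np.stack([d1,-d2],1),o2-o1,rcond=None)[0]
    return (o1+d1*s[0]+o2+d2*s[1])/2, np.linalg.norm(o1+d1*s[0]-o2-d2*s[1])
def circ(P):
    A=np.c_[2*P[:,:2],np.ones(len(P))];s=np.linalg.lstsq(A,(P[:,:2]**2).sum(1),rcond=None)[0]
    return s[:2],np.sqrt(s[2]+s[:2]@s[:2])
E
python3 - <<'E'
from h import *
S=cv2.imread("pics/side0.png");T=cv2.imread("pics/top0.png")
c=lambda im,x,y,w,h,f:cv2.resize(im[y:y+h,x:x+w],None,fx=f,fy=f,interpolation=cv2.INTER_CUBIC)
a=np.hstack([c(S,285,150,50,50,5),c(S,335,135,65,50,5)]);a=cv2.resize(a,(575,250))
b=c(T,160,190,75,65,5)[:300]; e=c(T,245,115,65,60,5)
g=c(S,325,225,70,60,4)
k=c(T,320,140,80,75,4)
def pad(x,w,h): o=np.zeros((h,w,3),np.uint8);x=x[:h,:w];o[:x.shape[0],:x.shape[1]]=x;return o
m=np.vstack([pad(np.hstack([c(S,285,150,50,50,5),c(S,335,135,65,55,5)[:250]]),800,250),pad(np.hstack([pad(b,375,330),pad(e,330,330)]),800,330)])
m[:240,580:800]=c(S,325,225,55,60,4)[:,:220]
cv2.imwrite("pics/crop0.png",m)
for n in("side","top"):
    W=cloud(n,np.load(f"{n}0.npy")).reshape(-1,3);W=W[~np.isnan(W[:,0])]
    ctr=np.array(atz("top",(355.6,178.6),.06))[:2]
    near=W[np.hypot(*(W[:,:2]-ctr).T)<.12]
    f=near[(abs(near[:,2]-.06)<.008)]
    print(n,"wheel z",np.median(f[:,2]),"ctr",(f[:,:2].min(0)+f[:,:2].max(0))/2,np.ptp(f[:,:2],axis=0))
    kn=near[(near[:,2]>.069)&(near[:,2]<.11)&(np.hypot(*(near[:,:2]-ctr).T)<.13)]
    m_=kn[:,:2].mean(0);u,s,vt=np.linalg.svd(kn[:,:2]-m_);d=vt[0]; p=(kn[:,:2]-m_)@d
    print(" knife n",len(kn),"mean",m_,"dir",d,np.degrees(np.arctan2(d[1],d[0])),"ends",m_+d*p.min(),m_+d*p.max(),p.min(),p.max())
    q=(kn[:,:2]-m_)@[-d[1],d[0]]
    for i in np.arange(-.1,.1,.02):
        s_=(p>i)&(p<i+.02)
        if s_.any(): print("   %.2f z %.3f w %.3f n %d"%(i,np.percentile(kn[s_,2],90),np.ptp(q[s_]),s_.sum()))
    for nm,uv in(("tall",(452,152)),("short",(431,222))):
        h={"tall":.198,"short":.158}[nm];c0=atz("top",uv,h)[:2]
        nb=W[(np.hypot(*(W[:,:2]-c0).T)<.06)&(W[:,2]>h-.04)]
        cc,r=circ(nb) if len(nb)>5 else (0,0)
        print(" ",nm,len(nb),nb[:,2].max() if len(nb) else 0,cc,r, nb.min(0),nb.max(0))
        bat=W[(np.hypot(*(W[:,:2]-c0).T)<.1)&(abs(W[:,2]-.018)<.005)]
        print("  plate",len(bat),(bat.min(0)+bat.max(0))/2,np.ptp(bat,axis=0))
E
```

```text
side wheel z 0.059405244908925174 ctr [ 0.58724754 -0.10988854] [0.19751676 0.2014202 ]
 knife n 328 mean [ 0.56677441 -0.110351  ] dir [ 0.84208345 -0.53934726] -32.6392149542937 ends [ 0.50075721 -0.06806755] [ 0.64502398 -0.16046919] -0.07839745829904475 0.0929237748953775
   -0.08 z 0.083 w 0.034 n 40
   -0.06 z 0.085 w 0.017 n 39
   -0.04 z 0.084 w 0.018 n 42
   -0.02 z 0.084 w 0.015 n 40
   0.00 z 0.085 w 0.015 n 42
   0.02 z 0.085 w 0.018 n 43
   0.04 z 0.084 w 0.018 n 48
   0.06 z 0.079 w 0.021 n 33
   0.08 z 0.070 w 0.000 n 1
  tall 423 0.20070142678592964 [ 0.58615279 -0.36487985] 0.017004461601967016 [ 0.56514069 -0.38523568  0.15800905] [ 0.6084236  -0.34168871  0.20070143]
  plate 684 [ 0.59066995 -0.35653388  0.01801178] [0.12223688 0.1185234  0.00965879]
  short 377 0.16123577560510716 [ 0.40534664 -0.30224744] 0.017075762980957105 [ 0.38397028 -0.32231371  0.11818305] [ 0.42760188 -0.27627998  0.16123578]
  plate 1293 [ 0.41368129 -0.30445676  0.01805835] [0.13233247 0.13330758 0.00981411]
top wheel z 0.06047673590969053 ctr [ 0.58777919 -0.10798611] [0.1997492  0.198
[... 241 characters left out ...]
85 w 0.023 n 41
   -0.06 z 0.087 w 0.020 n 48
   -0.04 z 0.086 w 0.020 n 46
   -0.02 z 0.087 w 0.018 n 46
   0.00 z 0.086 w 0.018 n 43
   0.02 z 0.086 w 0.019 n 49
   0.04 z 0.086 w 0.020 n 46
   0.06 z 0.083 w 0.032 n 56
  tall 309 0.2024882214859642 [ 0.58679264 -0.35980446] 0.016993737302009124 [ 0.56479941 -0.38395334  0.1581846 ] [ 0.6092529  -0.3389953   0.20248822]
  plate 583 [ 0.59135585 -0.34934408  0.01799036] [0.12214225 0.11563207 0.00995317]
  short 283 0.16485207466025015 [ 0.40575812 -0.29707632] 0.016630280372436287 [ 0.38446903 -0.32051452  0.11827008] [ 0.4281237  -0.27408807  0.16485207]
  plate 1048 [ 0.41461371 -0.30272739  0.0180005 ] [0.13265359 0.13469798 0.00997816]
```

View pics/crop0.png

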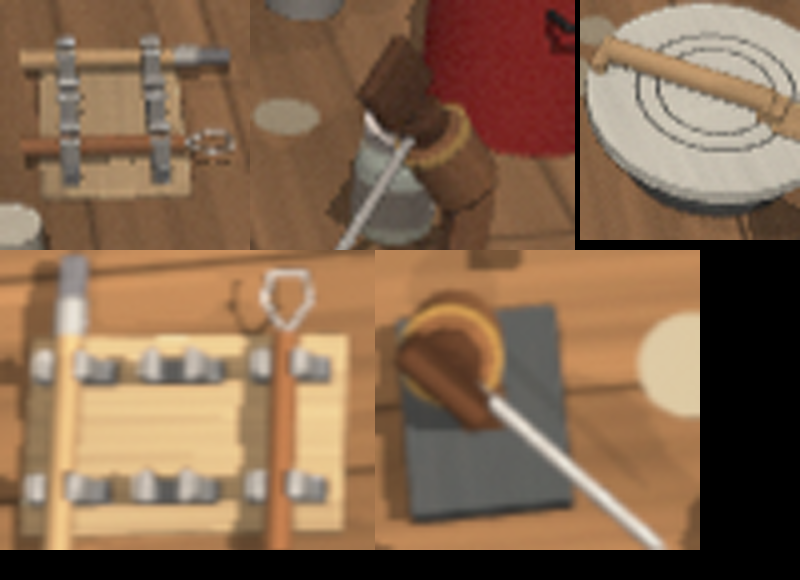

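The crops show the rack's free middle jaws in the top view at about (196,214) and (195,238), the knife's foot end nearest the robot and its blade on the far side. The gauge's pointer hangs down to about top (301,174) / side (347,203).

```bash
cat >> h.py <<'E'
from scipy.optimize import least_squares
s35,c35=np.sin(np.radians(35)),np.cos(np.radians(35))
def gauge(x,th,press):
    c,s=np.cos(x[3]),np.sin(x[3]);R=np.array([[c,-s,0],[s,c,0],[0,0,1]])
    a=R@[-s35,0,c35];X=R@[c35,0,s35];Y=R@[0,1,0];f=np.array(x[:3])
    w=f+a*(.050-press);e=-Y*np.cos(th)+X*np.sin(th);r=w-a*.035
    return dict(face=f,wing=w,root=r+e*.02,tip=r+e*.16,a=a,wx=X*np.cos(th)+Y*np.sin(th))
E
python3 - <<'E'
from h import *
D={n:cloud(n,np.load(f"{n}0.npy")) for n in("side","top")}
for n in D:
    W=D[n].reshape(-1,3)
    # rack
    for uv in((196,213.6),(195.2,237.6)):
        c0=atz("top",uv,.05); print(n,"jaw ray at z.05",c0)
    c0=atz("top",(196,226),.03)[:2]
    nb=W[(abs(W[:,0]-c0[0])<.07)&(abs(W[:,1]-c0[1])<.09)&(W[:,2]>.006)]
    print(n,"rack",len(nb),np.histogram(nb[:,2],bins=np.arange(.006,.09,.004)))
    hi=nb[nb[:,2]>.04]
    np.save(f"rack_{n}.npy",nb)
    # wing cloud
ob={("side","wing"):(366,153),("top","wing"):(259.4,141),("side","tip"):(347,203),("top","tip"):(301,174)}
print("tri wing",tri((366,153),(259.4,141)),"tip",tri((347,203),(301,174)))
def res(x):
    g=gauge(x,-.85,.001);return np.concatenate([proj(n,g[k])[0]-o for (n,k),o in ob.items()])
r=least_squares(res,[.65,.1,.15,0]);print("gauge",r.x,"res",r.fun.round(1));g=gauge(r.x,-.85,.001)
for k in g:print(k,g[k].round(4))
for n in D:
    W=D[n].reshape(-1,3);dd=W-g["wing"];ax=dd@g["a"]
    nb=W[(np.linalg.norm(dd,axis=1)<.045)&(abs(ax)<.022)];print(n,"wingcloud",len(nb),nb.mean(0) if len(nb) else 0)
    t=W[(W[:,2]<.02)&(W[:,2]>.004)&(np.hypot(*(W[:,:2]-g["face"][:2]).T)<.13)];print(n,"base",len(t),t.min(0),t.max(0)) if len(t) else 0
E
```

```text
side jaw ray at z.05 [0.51653564 0.36603077 0.05      ]
side jaw ray at z.05 [0.44655065 0.37031956 0.05      ]
side rack 778 (array([311,  47,   7,  10,  28,  47,  53, 102,  97,  62,  14,   0,   0,
         0,   0,   0,   0,   0,   0,   0]), array([0.006, 0.01 , 0.014, 0.018, 0.022, 0.026, 0.03 , 0.034, 0.038,
       0.042, 0.046, 0.05 , 0.054, 0.058, 0.062, 0.066, 0.07 , 0.074,
       0.078, 0.082, 0.086]))
top jaw ray at z.05 [0.51653564 0.36603077 0.05      ]
top jaw ray at z.05 [0.44655065 0.37031956 0.05      ]
top rack 2224 (array([858, 372,  49,  40,  98,  43,  55, 158, 273, 188,  80,  10,   0,
         0,   0,   0,   0,   0,   0,   0]), array([0.006, 0.01 , 0.014, 0.018, 0.022, 0.026, 0.03 , 0.034, 0.038,
       0.042, 0.046, 0.05 , 0.054, 0.058, 0.062, 0.066, 0.07 , 0.074,
       0.078, 0.082, 0.086]))
tri wing (array([0.65583016, 0.14844811, 0.23444102]), np.float64(0.00619530488508678)) tip (array([0.58641855, 0.05116988, 0.107779  ]), np.float64(0.009584587200511085))
gauge [0.68784141 0.15394443 0.18057167 0.01844025] res [-0.5  3.  -1.3 -0.6  1.1 -3.   1.7  1.1]
face [0.6878 0.1539 0.1806]
wing [0.6597 0.1534 0.2207]
root [0.6677 0.1404 0.1834]
tip [0.5833 0.0464 0.1231]
a [-0.5735 -0.0106  0.8192]
wx [ 0.5544 -0.7412  0.3786]
side wingcloud 163 [0.66227506 0.14209378 0.22206656]
side base 264 [0.59620598 0.02442828 0.00407021] [0.7783743  0.20168052 0.01999475]
top wingcloud 123 [0.66621468 0.14302577 0.22154562]
top base 489 [0.56217746 0.02995986 0.00400163] [0.81252435 0.28369873 0.01998628]
```

Run:
```python
from h import *
x0,x1,y0,y1=.41,.55,.29,.45; s=2500
out=[]
for n in("top","side"):
    im=cv2.imread(f"pics/{n}0.png");z=.046
    H=cv2.getPerspectiveTransform(proj(n,np.array([[x1,y1,z],[x1,y0,z],[x0,y0,z],[x0,y1,z]])).astype(np.float32),
      np.float32([[0,0],[(y1-y0)*s,0],[(y1-y0)*s,(x1-x0)*s],[0,(x1-x0)*s]]))
    o=cv2.warpPerspective(im,H,(400,350),flags=cv2.INTER_CUBIC)
    for k in range(0,400,50): cv2.line(o,(k,0),(k,5),(0,0,255),1)
    for k in range(0,350,50): cv2.line(o,(0,k),(5,k),(0,0,255),1)
    out.append(o)
    nb=np.load(f"rack_{n}.npy");h=nb[(nb[:,2]>.030)&(nb[:,0]>.41)&(nb[:,0]<.55)&(nb[:,1]>.27)&(nb[:,1]<.46)]
    # handles between the jaw pairs
    for lo,hi in((.46,.47),(.47,.48),(.48,.49),(.49,.50)):
        q=h[(h[:,0]>lo)&(h[:,0]<hi)]
        print(n,lo,[ (round(g[:,1].mean(),4),len(g)) for g in (q[q[:,1]<.35],q[(q[:,1]>.35)&(q[:,1]<.39)],q[q[:,1]>.39]) if len(g)])
    m=h[(h[:,1]>.345)&(h[:,1]<.39)]
    for g in(m[m[:,0]<.48],m[m[:,0]>.48]): print(n,"mid jaws",len(g),g.mean(0),g.min(0),g.max(0))
cv2.imwrite("pics/rack.png",np.hstack(out))
```

```text
top 0.46 [(np.float64(0.3143), 19), (np.float64(0.4419), 26)]
top 0.47 [(np.float64(0.3133), 21), (np.float64(0.4423), 19)]
top 0.48 [(np.float64(0.3137), 20), (np.float64(0.4411), 19)]
top 0.49 [(np.float64(0.3123), 19), (np.float64(0.44), 18)]
top mid jaws 34 [0.45059868 0.3698842  0.04374493] [0.44229974 0.36221302 0.03064603] [0.45908615 0.38947314 0.05120953]
top mid jaws 47 [0.52245039 0.37018608 0.04419199] [0.51282507 0.35639403 0.03111223] [0.53301343 0.38997958 0.05349939]
side 0.46 [(np.float64(0.3085), 7), (np.float64(0.4434), 8)]
side 0.47 [(np.float64(0.3087), 12), (np.float64(0.4365), 6)]
side 0.48 [(np.float64(0.3086), 8), (np.float64(0.4357), 8)]
side 0.49 [(np.float64(0.308), 9), (np.float64(0.4366), 7)]
side mid jaws 25 [0.44861845 0.37074196 0.04141232] [0.44052751 0.35921085 0.03043358] [0.45680134 0.38847617 0.04919913]
side mid jaws 27 [0.52187284 0.36916068 0.04147969] [0.51351394 0.3523797  0.03186665] [0.52991405 0.38970079 0.04928032]
```

View pics/rack.png

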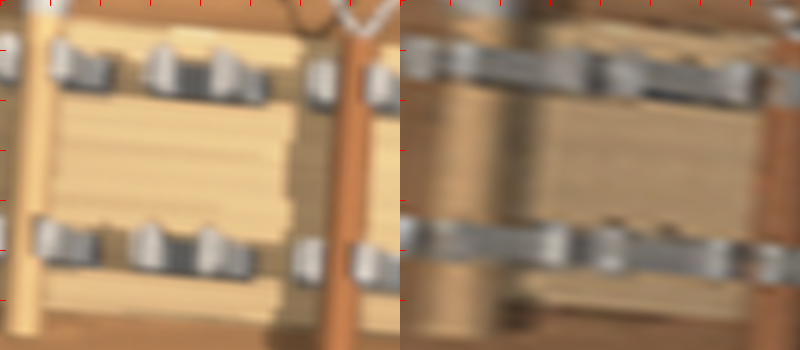

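The rectified view puts the middle jaws at about cols 194/181, rows 68/247. That makes the slot ≈ (0.486, 0.375, 0.036), yaw ≈ -4°.

```bash
cat >> h.py <<'E'
from scipy.spatial.transform import Rotation as Ro
def go(pos,rpy=None,Rm=None,frm=None):
    s=arm.get_state(); R0=Ro.from_euler("xyz",s["ee_rot"]);p0=s["eef_pos"]
    if frm: p0,R0=np.array(frm[0]),Ro.from_euler("xyz",frm[1])
    R1=Ro.from_matrix(Rm) if Rm is not None else Ro.from_euler("xyz",rpy)
    print("t",round(s["t"],2),"shift",(R0.inv().apply(np.array(pos)-p0)*1000).round(1),"rv",(R0.inv()*R1).as_rotvec().round(4),"F",s["force"].round(1),"w",round(s["width"],4))
E
python3 - <<'E'
from h import *
P=np.pi
go([.566,-.1065,.14],[P,0,-.569])
E
```

```text
t 1.2 shift [556.1 525.4  86.6] rv [ 0.     -0.      0.1202] F [ 0.2  0.4 -0.2] w 0.0879
```

```bash
python3 -m jog '[[[278,262,-10,0,0,0.06,60],[278,262,-10,0,0,0.06,60],[278,262,-10,0,0,0.06,60],[278,262,-10,0,0,0.06,60],[278,262,-10,0,0,0.06,60],[278,262,-10,0,0,0.06,60],[278,262,-10,0,0,0.06,60],[556,525,0,0,0,0.12,60],[556,525,0,0,0,0.12,60],[556,525,0,0,0,0.12,60],[556,525,0,0,0,0.12,60],[556,525,0,0,0,0.12,60],[556,525,0,0,0,0.12,60],[556,525,0,0,0,0.12,60],[556,525,87,0,0,0.12,60],[556,525,87,0,0,0.12,60],[556,525,87,0,0,0.12,60]]]'
python3 - <<'E'
from h import *
go([.566,-.1065,.0625],[np.pi,0,-.569])
E
```

```text
t: 3.32
eef_pos: [0.5648, -0.1054, 0.1377]
ee_rot: [3.139, 0.003, -0.568]
force: [-0.1, -0.2, 0.4]
width: 0.0602
gripper_force: 0.0
t 3.33 shift [ 1.8  0.1 75.2] rv [0.0025 0.0033 0.0009] F [-0.1 -0.2  0.4] w 0.0602
```

```bash
python3 -m jog '[[[0,0,40,0,0,0,60],[0,0,77,0,0,0,60],[0,0,77,0,0,0,60],[0,0,77,0,0,0,10],[0,0,77,0,0,0,10],[0,0,77,0,0,0,10],[0,0,77,0,0,0,10],[0,0,77,0,0,0,10]]]' 50
```

```text
t: 4.32
eef_pos: [0.5662, -0.1061, 0.0629]
ee_rot: [-3.141, -0.0, -0.569]
force: [-0.9, 0.7, 1.7]
width: 0.0187
gripper_force: 50.0
```

```bash
python3 -m jog '[[[0,0,-60,0,0,0,10],[0,0,-120,0,0,0,10],[0,0,-120,0,0,0,10],[0,0,-120,0,0,0,10]]]'
python3 - <<'E'
from h import *
s=arm.get_state();R=Ro.from_euler("xyz",s["ee_rot"]).as_matrix();p=s["eef_pos"]
out=[]
for n in("side","top"):
    im,d=grab_frame(n);W=cloud(n,d).reshape(-1,3);L=(W-p)@R
    u,v=proj(n,p)[0].astype(int);c=im[max(0,v-60):v+60,max(0,u-65):u+65];out.append(cv2.resize(c,(390,360),interpolation=cv2.INTER_CUBIC))
    m=(abs(L[:,0])<.15)&(abs(L[:,1])<.025)&(L[:,2]>-.04)&(L[:,2]<.02)
    Q=L[m]
    for i in np.arange(-.1,.14,.02):
        g=Q[(Q[:,0]>i)&(Q[:,0]<i+.02)]
        if len(g):print(n,"%.2f n%d ymean %.3f [%.3f %.3f] ztop %.3f xr %.3f %.3f"%(i,len(g),g[:,1].mean(),g[:,1].min(),g[:,1].max(),np.percentile(g[:,2],10),g[:,0].min(),g[:,0].max()))
cv2.imwrite("pics/held.png",np.hstack(out))
go([.566,-.12,.25],[np.pi,0,-.072])
E
```

```text
t: 4.82
eef_pos: [0.5655, -0.106, 0.1824]
ee_rot: [-3.141, 0.0, -0.569]
force: [0.2, 0.1, -0.6]
width: 0.0191
gripper_force: 50.0
side -0.08 n12 ymean 0.015 [0.008 0.018] ztop -0.012 xr -0.075 -0.068
side -0.02 n2 ymean 0.024 [0.024 0.025] ztop -0.004 xr -0.004 -0.002
side 0.00 n7 ymean 0.008 [-0.002 0.022] ztop -0.020 xr 0.003 0.020
side 0.02 n49 ymean 0.006 [-0.005 0.011] ztop -0.022 xr 0.020 0.039
side 0.04 n53 ymean 0.006 [-0.005 0.012] ztop -0.021 xr 0.040 0.060
side 0.06 n78 ymean 0.005 [-0.017 0.017] ztop -0.018 xr 0.060 0.080
side 0.08 n67 ymean 0.003 [-0.018 0.018] ztop -0.004 xr 0.080 0.100
side 0.10 n64 ymean 0.002 [-0.015 0.020] ztop -0.004 xr 0.100 0.118
top -0.08 n84 ymean 0.001 [-0.015 0.016] ztop -0.021 xr -0.077 -0.060
top -0.06 n60 ymean 0.000 [-0.010 0.010] ztop -0.023 xr -0.060 -0.040
top -0.04 n56 ymean 0.000 [-0.010 0.010] ztop -0.023 xr -0.040 -0.020
top -0.02 n32 ymean -0.001 [-0.015 0.010] ztop -0.024 xr -0.020 -0.002
t 4.92 shift [  8.1  11.2 -68.8] rv [ 0.0008  0.0025 -0.497 ] F [-0.1 -0.2 -0.7] w 0.0186
```

View pics/held.png

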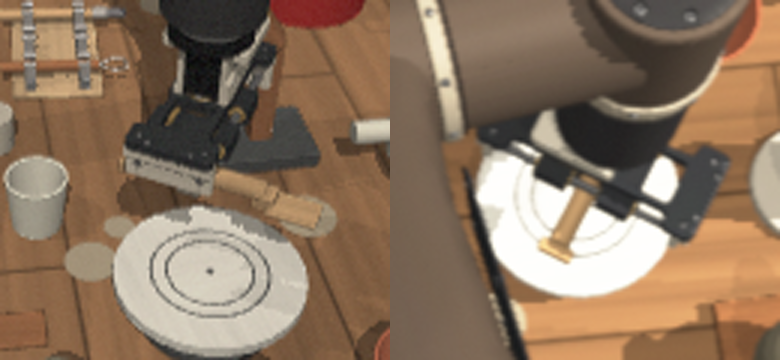

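Knife is held level and centred (extent -77…+118 mm, axis 12.5 mm above the tips); the wheel is clear.

Run:
```python
from h import *
for p in([.53,.05,.30],[.486,.3755,.30],[.486,.3755,.09]): go(p,[np.pi,0,-.072])
```

```text
t 4.92 shift [-113.9 -112.5 -118.8] rv [ 0.0008  0.0025 -0.497 ] F [-0.1 -0.2 -0.7] w 0.0186
t 4.92 shift [-326.3 -363.  -118.7] rv [ 0.0008  0.0025 -0.497 ] F [-0.1 -0.2 -0.7] w 0.0186
t 4.92 shift [-325.9 -363.3   91.3] rv [ 0.0008  0.0025 -0.497 ] F [-0.1 -0.2 -0.7] w 0.0186
```

```bash
python3 -m jog '[[[-10,-10,-60,0,0,0,10],[-30,-30,-118,0,0,0,10],[-114,-113,-118,0,0,-0.1,10],[-114,-113,-118,0,0,-0.2,10],[-326,-363,-118,0,0,-0.497,10],[-326,-363,-118,0,0,-0.497,10],[-326,-363,-118,0,0,-0.497,10],[-326,-363,-118,0,0,-0.497,10],[-326,-363,-118,0,0,-0.497,10],[-326,-363,-118,0,0,-0.497,10],[-326,-363,-118,0,0,-0.497,10],[-326,-363,-118,0,0,-0.497,10],[-326,-363,-20,0,0,-0.497,10],[-326,-363,40,0,0,-0.497,10],[-326,-363,91,0,0,-0.497,10],[-326,-363,91,0,0,-0.497,10],[-326,-363,91,0,0,-0.497,10]]]' 60
python3 - <<'E'
from h import *
s=arm.get_state();R=Ro.from_euler("xyz",s["ee_rot"]).as_matrix();p=s["eef_pos"];out=[]
for n in("side","top"):
    im,d=grab_frame(n)
    u,v=proj(n,p)[0].astype(int);c=im[max(0,v-50):v+60,max(0,u-60):u+60];out.append(cv2.resize(c,(390,360),interpolation=cv2.INTER_CUBIC))
    L=(cloud(n,d).reshape(-1,3)-p)@R
    Q=L[(abs(L[:,0])<.15)&(abs(L[:,1])<.025)&(L[:,2]>-.03)&(L[:,2]<.015)]
    for a,b in((-.06,-.02),(.02,.06),(.08,.118)):
        g=Q[(Q[:,0]>a)&(Q[:,0]<b)]
        if len(g):print(n,a,len(g),"ymid",(np.percentile(g[:,1],3)+np.percentile(g[:,1],97))/2,"z",np.percentile(g[:,2],10))
    W=cloud(n,d);W=W.reshape(-1,3)
    f=W[(np.hypot(W[:,0]-.5875,W[:,1]+.109)<.13)&(abs(W[:,2]-.06)<.006)]
    print(n,"wheel",len(f),(f.min(0)+f.max(0))/2,np.ptp(f[:,:2],axis=0),f.mean(0))
cv2.imwrite("pics/over.png",np.hstack(out))
go([.486,.3755,.0235],[np.pi,0,-.072])
E
```

```text
t: 7.05
eef_pos: [0.4867, 0.373, 0.0901]
ee_rot: [3.138, 0.002, -0.074]
force: [0.9, 0.3, -0.1]
width: 0.0189
gripper_force: 60.0
side -0.06 45 ymid 0.0068790844922114016 z -0.020401766843248324
side 0.02 35 ymid 0.0054422627264029775 z -0.02181652351695657
side 0.08 54 ymid 0.0006355421116704379 z -0.004155594878231812
side wheel 2457 [ 0.5865544  -0.10958871  0.0593544 ] [0.19727747 0.19920051] [ 0.58555471 -0.11660132  0.05938995]
top -0.06 80 ymid -0.0009389056150900747 z -0.025796146504880046
top 0.02 21 ymid -0.0010041019663950624 z -0.026012156750523034
top 0.08 156 ymid -0.001565058635267104 z -0.008680298581062972
top wheel 3414 [ 0.58788204 -0.10788515  0.06002859] [0.19877448 0.19848215] [ 0.58577215 -0.10751033  0.06034926]
t 7.15 shift [-2.  -0.2 69.4] rv [-0.0011 -0.0012 -0.0005] F [ 1.1  1.  -0.9] w 0.0182
```

View pics/over.png

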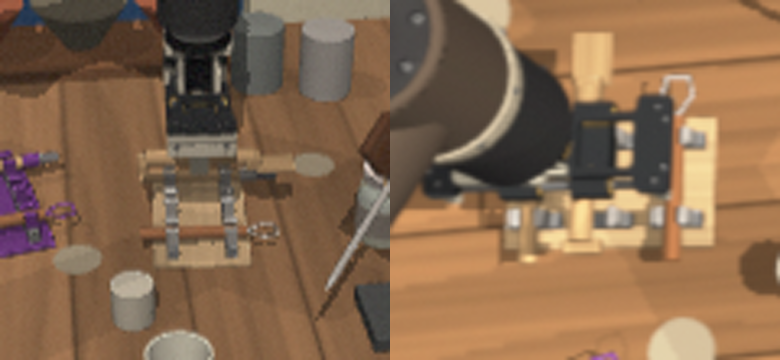

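```bash
python3 -m jog '[[[-1,0.5,40,0,0,0,10],[-1,0.5,50,0,0,0,10],[-1,0.5,58,0,0,0,10],[-1,0.5,64,0,0,0,10],[-1,0.5,70,0,0,0,10],[-1,0.5,70,0,0,0,10],[-1,0.5,70,0,0,0,10]]]'
```

```text
t: 8.02
eef_pos: [0.4864, 0.3757, 0.0222]
ee_rot: [-3.14, -0.001, -0.072]
force: [1.3, 3.5, -1.3]
width: 0.0183
gripper_force: 60.0
```

```bash
python3 -m jog '[[[0,0,0,0,0,0,34],[0,0,0,0,0,0,34],[0,0,-50,0,0,0,34],[0,0,-110,0,0,0,34],[0,0,-170,0,0,0,60],[0,0,-230,0,0,0,60],[0,80,-250,0,0,0,60],[0,140,-270,0,0,0,60],[0,180,-270,0,0,0,60]]]'
python3 - <<'E'
from h import *
out=[]
for n in("side","top"):
    im,d=grab_frame(n)
    p=np.array([.486,.3755,.036])
    u,v=proj(n,p)[0].astype(int);c=im[max(0,v-50):v+60,max(0,u-60):u+60];out.append(cv2.resize(c,(390,360),interpolation=cv2.INTER_CUBIC))
    R=Ro.from_euler("xyz",[np.pi,0,-.072]).as_matrix()
    L=(cloud(n,d).reshape(-1,3)-p)@R
    Q=L[(abs(L[:,0])<.15)&(abs(L[:,1])<.022)&(L[:,2]>-.05)&(L[:,2]<.02)]
    for a,b in((-.078,-.06),(-.06,-.02),(-.02,.02),(.05,.06),(.08,.118)):
        g=Q[(Q[:,0]>a)&(Q[:,0]<b)]
        if len(g):print(n,a,len(g),"ymid",(np.percentile(g[:,1],3)+np.percentile(g[:,1],97))/2,"z",np.percentile(g[:,2],10))
cv2.imwrite("pics/seat.png",np.hstack(out))
go([.5865,-.362,.30],[np.pi,0,-.072])
E
```

```text
t: 9.15
eef_pos: [0.4723, 0.1933, 0.2926]
ee_rot: [-3.141, -0.001, -0.071]
force: [1.4, -0.8, 0.3]
width: 0.06
gripper_force: 0.0
side -0.078 24 ymid 0.0030708967978460974 z -0.0057182727336235525
side -0.06 63 ymid -0.001013243895665072 z -0.008841070722474718
side -0.02 47 ymid 6.402355834137039e-05 z -0.007726590465159072
side 0.05 13 ymid 0.004670590176637932 z -0.006505859836618437
side 0.08 45 ymid 0.001403798453885244 z 0.00969567002936263
top -0.078 64 ymid -0.001371666540311997 z -0.006328171929097417
top -0.06 156 ymid -5.480830694210015e-06 z -0.012103597676707305
top -0.02 93 ymid -0.0011456072872280411 z -0.010406190830114086
t 9.25 shift [155.8 542.6  -7.1] rv [-0.0006 -0.0007 -0.0028] F [0.1 1.8 1.5] w 0.0605
```

View pics/seat.png

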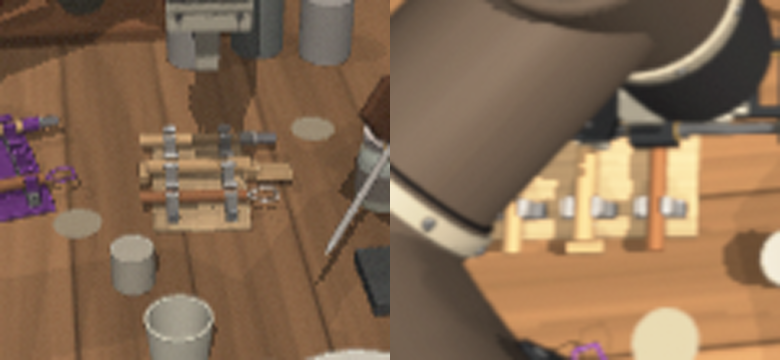

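Knife is seated level between the middle jaws (top 10 mm above slot point). On to the tall bottle.

```bash
python3 -m jog '[[[155,543,-10,0,0,0,75],[155,543,-10,0,0,0,75],[155,543,-10,0,0,0,75],[155,543,-10,0,0,0,75],[155,543,-10,0,0,0,75],[155,543,-10,0,0,0,75],[155,543,-10,0,0,0,75],[155,543,-10,0,0,0,75],[155,543,-10,0,0,0,75],[155,543,-10,0,0,0,75],[155,543,-10,0,0,0,75],[155,543,40,0,0,0,75],[155,543,40,0,0,0,75],[155,543,40,0,0,0,75],[155,543,40,0,0,0,75]]]'
python3 - <<'E'
from h import *
go([.587,-.3625,.163],[np.pi,0,-.072])
E
```

```text
t: 11.12
eef_pos: [0.5895, -0.3573, 0.2541]
ee_rot: [3.14, -0.003, -0.071]
force: [0.6, -0.0, -0.3]
width: 0.0751
gripper_force: 0.0
t 11.12 shift [-2.4  5.3 91.1] rv [ 0.0012 -0.0031  0.0011] F [ 0.6 -0.  -0.3] w 0.0751
```

Run:
```python
from h import *
grab_frame("top");grab_frame("top")
go([.587,-.3625,.163],[np.pi,0,-.072])
```

```text
t 11.22 shift [-2.1  5.2 90.4] rv [ 0.0007 -0.0024  0.0006] F [0.3 0.2 0.2] w 0.0752
```

```bash
python3 -m jog '[[[-2,5,0,0,0,0,75],[-2,5,45,0,0,0,75],[-2,5,90,0,0,0,75],[-2,5,90,0,0,0,75],[-2,5,90,0,0,0,30],[-2,5,90,0,0,0,30],[-2,5,90,0,0,0,30],[-2,5,90,0,0,0,30],[-2,5,90,0,0,0,30]]]' 45
```

```text
t: 12.35
eef_pos: [0.5866, -0.3626, 0.1626]
ee_rot: [3.141, -0.001, -0.072]
force: [-0.3, 0.4, 4.7]
width: 0.0421
gripper_force: 44.9
```

```bash
python3 -m jog '[[[0,0,-40,0,0,0,30],[0,0,-80,0,0,0,30],[0,-40,-80,0,0,0,30],[0,-90,-80,0,0,0,30],[0,-140,-80,0,0,0,30],[0,-190,-80,0,0,0,30],[-18,-230,-80,0,0,0,30],[-18,-254,-80,0,0,0,30],[-18,-254,-80,0,0,0,30],[-18,-254,-80,0,0,0,30],[-18,-254,-80,0,0,0,30]]]'
python3 - <<'E'
from h import *
out=[]
for n in("side","top"):
    im,d=grab_frame(n);p=arm.get_state()["eef_pos"]
    W=cloud(n,d).reshape(-1,3);L=W-p
    foot=p[2]-.1446
    b=W[(np.hypot(L[:,0],L[:,1])<.06)&(W[:,2]>foot+.02)&(W[:,2]<foot+.11)]
    if len(b)<10: print(n,"few");continue
    for a,e in((.02,.05),(.05,.08),(.08,.11)):
        g=b[(b[:,2]>foot+a)&(b[:,2]<foot+e)]
        if len(g)<8: print(n,a,len(g));continue
        # fixed radius fit
        f=least_squares(lambda c:np.hypot(g[:,0]-c[0],g[:,1]-c[1])-.041,p[:2],loss="soft_l1",f_scale=.003);print(n,a,len(g),f.x.round(4),np.abs(f.fun).mean().round(4),np.percentile(b[:,2],1)-foot)
go([.5872,-.1088,.2046],[np.pi,0,-.072]);print(p)
E
```

```text
t: 13.72
eef_pos: [0.5862, -0.1083, 0.241]
ee_rot: [3.141, 0.001, -0.073]
force: [-0.3, 0.1, -4.4]
width: 0.0421
gripper_force: 45.0
side 0.02 174 [ 0.5866 -0.107 ] 0.001 0.021984301348504473
side 0.05 225 [ 0.5868 -0.1076] 0.0009 0.021984301348504473
side 0.08 223 [ 0.587  -0.1073] 0.0008 0.021984301348504473
top 0.02 45 [ 0.5878 -0.1078] 0.0005 0.03009369038048121
top 0.05 90 [ 0.5878 -0.1076] 0.0004 0.03009369038048121
top 0.08 91 [ 0.5879 -0.1077] 0.0004 0.03009369038048121
t 13.82 shift [ 1.   0.4 36.6] rv [ 0.      0.0007 -0.0009] F [-0.5  0.1 -4.2] w 0.0414
[ 0.58630032 -0.10828341  0.2411989 ]
```

```bash
python3 -m jog '[[[1,0.5,20,0,0,0,30],[1,0.5,30,0,0,0,30],[1,0.5,34,0,0,0,30],[1,0.5,36,0,0,0,30],[1,0.5,37,0,0,0,30],[1,0.5,37,0,0,0,30]]]'
```

```text
t: 14.58
eef_pos: [0.5876, -0.1081, 0.2049]
ee_rot: [-3.142, -0.001, -0.072]
force: [-1.5, 0.5, -4.1]
width: 0.042
gripper_force: 45.0
```

```bash
python3 -m jog '[[[0,0,0.5,0,0,0,30],[0,0,1,0,0,0,30],[0,0,1,0,0,0,30]]]'
```

```text
t: 14.95
eef_pos: [0.5879, -0.1082, 0.2047]
ee_rot: [3.141, -0.002, -0.071]
force: [-2.4, 1.2, 5.5]
width: 0.0419
gripper_force: 45.1
```

```bash
python3 -m jog '[[[0,0,-0.5,0,0,0,70],[0,0,-0.5,0,0,0,70],[0,0,-0.5,0,0,0,70],[0,0,-0.5,0,0,0,70],[0,0,-50,0,0,0,70],[0,0,-100,0,0,0,70],[-60,0,-140,0,0,0,40],[-100,0,-140,0,0,0,40],[-130,0,-140,0,0,0,40]]]'
python3 - <<'E'
from h import *
out=[]
for n in("side","top"):
    im,d=grab_frame(n); cv2.imwrite(f"pics/{n}1.png",im);np.save(f"{n}1.npy",d)
    W=cloud(n,d).reshape(-1,3)
    b=W[(np.hypot(W[:,0]-.5875,W[:,1]+.108)<.06)]
    g=b[(b[:,2]>.08)&(b[:,2]<.165)]
    if len(g)>20:
        f=least_squares(lambda c:np.hypot(g[:,0]-c[0],g[:,1]-c[1])-.041,[.5875,-.108],loss="soft_l1",f_scale=.003);print(n,"bottle",f.x,"top",np.percentile(b[:,2],98))
    p=np.array([.63,.10,.16]);u,v=proj(n,p)[0].astype(int);c=im[max(0,v-36):v+36,max(0,u-40):u+40];out.append(cv2.resize(c,(400,360),interpolation=cv2.INTER_CUBIC));print(n,max(0,u-40),max(0,v-36),c.shape)
    # wing cloud (dark brown) around expected
    k=(np.linalg.norm(W-[.66,.15,.222],axis=1)<.05)
    im2=im.reshape(-1,3)[k].astype(int);w=W[k]
    dark=w[(im2.sum(1)<240)];print(n,len(w),"dark",len(dark),dark.mean(0) if len(dark) else 0)
cv2.imwrite("pics/gauge.png",np.hstack(out))
for n in("side","top"):
  for q in("wing","pointer_tip","gauge_face"):print(n,q,[(np.round(r["uv"],1).tolist(),round(r["confidence"],2)) for r in spot_in(q,n)][:2])
E
```

```text
t: 16.08
eef_pos: [0.4563, -0.0988, 0.3447]
ee_rot: [-3.141, -0.002, -0.072]
force: [-0.1, -0.6, 0.6]
width: 0.0453
gripper_force: 0.0
side bottle [ 0.58802751 -0.10706271] top 0.2401553694317992
side 319 144 (72, 80, 3)
side 360 dark 269 [0.658899   0.14401609 0.23100772]
top 241 120 (72, 80, 3)
top 306 dark 120 [0.6621752  0.15183086 0.23978484]
side wing [([364.2, 157.4], 0.64)]
side pointer_tip [([361.7, 154.8], 0.84)]
side gauge_face [([374.0, 181.9], 0.63)]
top wing [([255.0, 136.6], 0.64)]
top pointer_tip [([259.2, 138.5], 0.74)]
top gauge_face [([261.9, 132.2], 0.61)]
```

View pics/gauge.png

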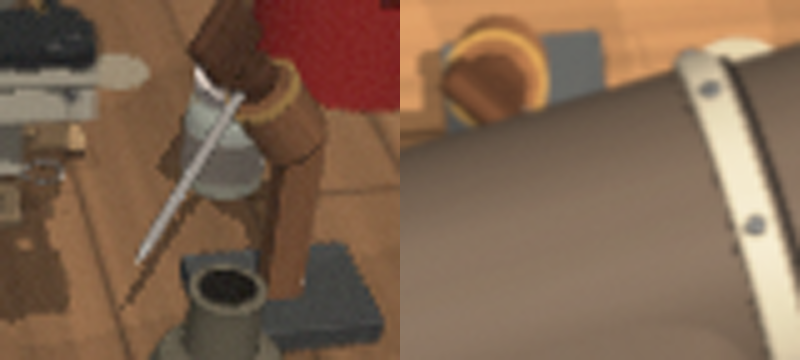

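Bottle stands upright on the wheel at (0.588,-0.107), top 0.240. In the side crop the pointer tip is at ≈(346.6,196.4). Now I'll fit the gauge model to the depth data.

```bash
cat >> h.py <<'E'
def sdf(P,x,th,press):
    g=gauge(x,th,press);a=g["a"];wx=g["wx"];wy=np.cross(a,wx)
    L=(P-g["wing"])@np.stack([wx,wy,a],1)
    q=abs(L)-np.array([.007,.028,.022]);box=np.linalg.norm(np.maximum(q,0),axis=1)+np.minimum(q.max(1),0)
    R=L+[0,0,.035]; t=np.clip(-R[:,1],0,.16);rod=np.linalg.norm(R-np.c_[0*t,-t,0*t],axis=1)-.004
    return box,rod
def fitg(files,x0,th=None,press=None,tips={},n_it=6):
    P=np.concatenate([cloud(n,np.load(f)).reshape(-1,3) for n,f in files]);P=P[~np.isnan(P[:,0])];P=P[np.linalg.norm(P-x0[:3],axis=1)<.25]
    free=[x for x in x0]
    for tol in np.linspace(.025,.006,n_it):
        b,r=sdf(P,free[:4],free[4],free[5]);L=(P-np.array(free[:3]))@gauge(free[:4],0,0)["a"]
        b2=b.copy();b2[L<.030]=1
        g=gauge(free[:4],free[4],free[5]);far=np.linalg.norm(P-g["root"],axis=1)>.02
        m=(b2<tol)|((r<tol)&far&(P[:,2]>.03)); Q=P[m]
        def f(v):
            bb,rr=sdf(Q,v[:4],v[4],v[5]);o=np.minimum(abs(bb),abs(rr))/.002
            o=np.sqrt(2*(np.sqrt(1+o*o)-1)); gg=gauge(v[:4],v[4],v[5])
            e=[ (proj(n,gg["tip"])[0]-uv)*4 for n,uv in tips.items()]
            pr=[(v[5]-(.001 if press is None else press))/.0007]
            if th is not None: pr.append((v[4]-th)/.01)
            return np.concatenate([o,*e,pr])
        s=least_squares(f,free,x_scale=[.01,.01,.01,.1,.1,.001]);free=list(s.x)
    bb,rr=sdf(Q,free[:4],free[4],free[5]);print("fit",np.round(free,4),"n",len(Q),"box",(b2<tol).sum(),"med",np.median(np.minimum(abs(bb),abs(rr))).round(4),{n:(proj(n,gauge(free[:4],free[4],free[5])["tip"])[0]-uv).round(1) for n,uv in tips.items()})
    return free
E
python3 - <<'E'
from h import *
x0=[.688,.154,.18,.018,-.85,.001]
tips={"side":(346.6,196.4),"top":(301,174)}
F=[("side","side0.npy"),("top","top0.npy"),("side","side1.npy")]
fitg(F[:1],x0,-.85);fitg(F[1:2],x0,-.85)
fitg(F,x0,-.85); v=fitg(F,x0,-.85,tips=tips); fitg(F,x0,None,tips=tips)
g=gauge(v[:4],v[4],v[5])
for k in g:print(k,g[k].round(4))
E
```

```text
fit [ 0.6798  0.1528  0.1981  0.0178 -0.8493  0.001 ] n 260 box 175 med 0.001 {}
fit [ 0.6898  0.1479  0.2052 -0.0756 -0.8629  0.001 ] n 328 box 176 med 0.0021 {}
fit [ 0.68    0.1521  0.1982  0.0014 -0.8377  0.001 ] n 829 box 532 med 0.001 {}
fit [ 0.681   0.1539  0.1992  0.0204 -0.8495  0.001 ] n 833 box 532 med 0.0011 {'side': array([-0.1, -0.7]), 'top': array([1.8, 1.6])}
fit [ 0.681   0.1539  0.1992  0.0202 -0.8493  0.001 ] n 833 box 532 med 0.0011 {'side': array([-0.1, -0.7]), 'top': array([1.8, 1.6])}
face [0.681  0.1539 0.1992]
wing [0.6529 0.1533 0.2393]
root [0.6609 0.1403 0.202 ]
tip [0.5767 0.0461 0.1417]
a [-0.5735 -0.0117  0.8192]
wx [ 0.5561 -0.7398  0.3788]
```

Run:
```python
from h import *
s=arm.get_state();print(s["q"].round(3),s["ee_rot"].round(3))
v=[.681,.1539,.1992,.0204,-.85,.001]
g=gauge(v[:4],-.85,.001);a=g["a"]
for sg in(1,-1):
    y=sg*g["wx"];z=-a;R=np.stack([np.cross(y,z),y,z],1)
    # grasp pt 19 mm behind TCP; grasp at wing centre
    tcp=g["wing"]-a*.019
    go(tcp+a*.09,Rm=R); go(tcp,Rm=R); print(tcp+a*.09,Ro.from_matrix(R).as_euler("xyz").round(3).tolist())
```

```text
[ 0.209 -0.047 -0.218  0.    -1.401  1.29 ] [ 3.141e+00  1.000e-03 -7.200e-02]
t 16.48 shift [ 135.4 -261.7   45.3] rv [-0.1941  0.598  -0.787 ] F [-0.1  1.3 -0.2] w 0.0403
t 16.48 shift [ 186.8 -266.5  119. ] rv [-0.1941  0.598  -0.787 ] F [-0.1  1.3 -0.2] w 0.0403
[0.61218515 0.15249598 0.29749825] [2.709, -0.446, 0.841]
t 16.48 shift [ 135.4 -261.7   45.3] rv [0.7327 0.2378 2.2395] F [-0.1  1.3 -0.2] w 0.0403
t 16.48 shift [ 186.8 -266.5  119. ] rv [0.7327 0.2378 2.2395] F [-0.1  1.3 -0.2] w 0.0403
[0.61218515 0.15249598 0.29749825] [-2.709, 0.446, -2.301]
```

```bash
python3 -m jog '[[[0,-60,-30,0,0,0.18,40],[30,-120,-30,0.12,0.04,0.37,40],[60,-180,-30,0.18,0.06,0.56,40],[80,-230,-20,0.24,0.08,0.75,40],[100,-250,-20,0.7327,0.2378,2.2395,40],[100,-250,-20,0.7327,0.2378,2.2395,40],[100,-250,-20,0.7327,0.2378,2.2395,40],[100,-250,-20,0.7327,0.2378,2.2395,40],[100,-250,-20,0.7327,0.2378,2.2395,40],[100,-250,-20,0.7327,0.2378,2.2395,40],[100,-250,-20,0.7327,0.2378,2.2395,40],[100,-250,-20,0.7327,0.2378,2.2395,40],[100,-250,-20,0.7327,0.2378,2.2395,40],[135,-262,45,0.7327,0.2378,2.2395,40],[135,-262,45,0.7327,0.2378,2.2395,40],[135,-262,45,0.7327,0.2378,2.2395,40],[135,-262,45,0.7327,0.2378,2.2395,40]]]'
python3 - <<'E'
from h import *
s=None
for n in("side","top"):
    im,d=grab_frame(n);np.save(f"{n}2.npy",d);cv2.imwrite(f"pics/{n}2.png",im)
s=arm.get_state();print(s["q"].round(2),s["eef_pos"],s["ee_rot"])
v=fitg([("side","side2.npy")],[.681,.1539,.1992,.0204,-.85,.001],-.85,tips={"side":(346.6,196.4)})
v=[.681,.1539,.1992,.0204,-.85,.001];g=gauge(v[:4],-.85,.001);y=-g["wx"];z=-g["a"];R=np.stack([np.cross(y,z),y,z],1)
go(g["wing"]-g["a"]*.019,Rm=R)
S=cv2.imread("pics/side2.png");T=cv2.imread("pics/top2.png")
c=lambda im,x,y:cv2.resize(im[y:y+90,x:x+100],(400,360),interpolation=cv2.INTER_CUBIC)
cv2.imwrite("pics/wing2.png",np.hstack([c(S,300,110),c(T,210,90)]))
E
```

```text
t: 18.6
eef_pos: [0.6119, 0.1529, 0.3004]
ee_rot: [-2.707, 0.448, -2.3]
force: [-0.4, -0.4, 0.5]
width: 0.0404
gripper_force: 0.0
[ 0.68 -0.08 -0.77  0.81 -0.51 -2.15] [0.6116413  0.15313907 0.30062422] [-2.70716328  0.44917867 -2.29980952]
fit [ 0.6803  0.152   0.1977  0.0015 -0.832   0.001 ] n 261 box 178 med 0.0011 {'side': array([-0.4, -0.2])}
t 18.7 shift [ 1.8  0.5 92.9] rv [-0.0011  0.0037 -0.0007] F [-0.  -0.5 -0.7] w 0.0402
```

View pics/wing2.png

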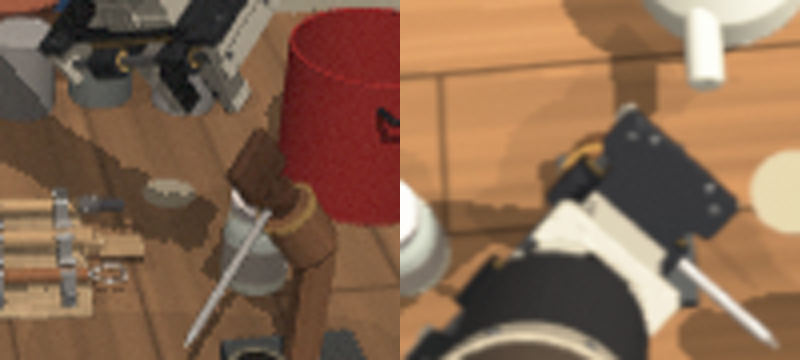

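Fingers straddle the wing line properly above the peg; pointer tip unchanged. Go in along the axis.

```bash
python3 -m jog '[[[1,0,30,0,0,0,40],[2,0.5,60,0,0,0,40],[2,0.5,80,0,0,0,40],[2,0.5,91,0,0,0,40],[2,0.5,91,0,0,0,40],[2,0.5,91,0,0,0,5],[2,0.5,91,0,0,0,5],[2,0.5,91,0,0,0,5],[2,0.5,91,0,0,0,5]]]' 10
```

```text
t: 19.82
eef_pos: [0.6631, 0.1521, 0.2248]
ee_rot: [-2.705, 0.448, -2.301]
force: [4.2, -4.1, 3.4]
width: 0.0141
gripper_force: 10.0
```

```bash
python3 -m jog '[[[0,-2,0,0,0,0,5],[0,-2,0,0,0,0,5],[0,-2,0,0,0,0,5]]]'
```

```text
t: 20.2
eef_pos: [0.6634, 0.1518, 0.2249]
ee_rot: [-2.707, 0.448, -2.299]
force: [-2.2, -0.9, 4.7]
width: 0.0139
gripper_force: 10.0
```

Run:
```python
from h import *
s=arm.get_state();R=Ro.from_euler("xyz",s["ee_rot"])
print("F tool",R.inv().apply(s["force"]).round(2),"M tool",R.inv().apply(s["moment"]).round(3),s["q"].round(2))
g=gauge([.681,.1539,.1992,.0204],-.85,.001);print("wing-grasp tool",(R.inv().apply(g["wing"]-g["a"]*.019-s["eef_pos"])*1000).round(1))
```

```text
F tool [-0.08 -1.21 -5.12] M tool [-0.709  1.365  0.134] [ 0.41  0.07 -0.87  1.34 -0.23 -2.51]
wing-grasp tool [-1.   1.5  1.2]
```

```bash
python3 -m jog '[[[0,-0.5,0,0,0,0,5],[0,0,0,0,0,-0.15,5],[0,0,0,0,0,-0.3,5],[0,0,0,0,0,-0.45,5],[0,0,0,0,0,-0.6,5],[0,0,0,0,0,-0.6,5],[0,0,0,0,0,-0.6,5]]]' 40
cat > st.py <<'E'
from h import *
s=arm.get_state();R=Ro.from_euler("xyz",s["ee_rot"])
print("t",s["t"],"F tool",R.inv().apply(s["force"]).round(2),"M tool",R.inv().apply(s["moment"]).round(3),s["q"].round(2))
g=gauge([.681,.1539,.1992,.0204],-.85,.001);y=-g["wx"];z=-g["a"];R0=Ro.from_matrix(np.stack([np.cross(y,z),y,z],1))
print("turn",(R0.inv()*R).as_rotvec().round(3),"off tool",(R.inv().apply(g["wing"]-g["a"]*.019-s["eef_pos"])*1000).round(1))
E
python3 st.py
```

```text
t: 21.08
eef_pos: [0.663, 0.152, 0.2247]
ee_rot: [-2.543, 0.144, -1.755]
force: [-4.9, -0.5, 5.7]
width: 0.0134
gripper_force: 40.0
t 21.075 F tool [ 0.53  0.57 -7.51] M tool [-2.141  0.665  0.044] [ 0.41  0.07 -0.87  1.34 -0.23 -1.91]
turn [ 0.001 -0.002 -0.601] off tool [-1.5  0.2  1.2]
```

```bash
python3 -m jog '[[[0,0,0,0,0,-0.15,5],[0,0,0,0,0,-0.3,5],[0,0,1,0,0,-0.45,5],[0,0,2,0,0,-0.6,5],[0,0,3,0,0,-0.64,5],[0,0,4,0,0,-0.64,5],[0,0,5,0,0,-0.64,5],[0,0,5,0,0,-0.64,5]]]' 60; python3 st.py
```

```text
t: 22.08
eef_pos: [0.6654, 0.152, 0.2204]
ee_rot: [-2.565, -0.22, -1.225]
force: [-11.6, -0.8, 8.2]
width: 0.0137
gripper_force: 60.0
t 22.075 F tool [ -1.27   4.59 -13.39] M tool [-3.333 -1.191 -0.012] [ 0.38  0.08 -0.87  1.41 -0.21 -1.31]
turn [ 0.002 -0.002 -1.241] off tool [-1.2 -1.2 -3.6]
```

```bash
python3 -m jog '[[[0,0.5,1,0,0,0,5],[0,0.5,2,0,0,0,5],[0,0.5,3,0,0,0,5],[0,0.5,3.5,0,0,0,5],[0,0.5,3.5,0,0,0,5]]]'; python3 st.py
```

```text
t: 22.7
eef_pos: [0.6664, 0.152, 0.2191]
ee_rot: [-2.562, -0.22, -1.224]
force: [-29.7, -1.8, 24.1]
width: 0.0135
gripper_force: 60.0
t 22.7 F tool [ -2.88  10.01 -36.82] M tool [-6.266 -1.591  0.019] [ 0.36  0.08 -0.88  1.46 -0.19 -1.35]
turn [ 0.004 -0.004 -1.241] off tool [-1.3 -1.2 -5.3]
```

```bash
python3 -m jog '[[[0,1,1,0,0,0,5],[0,1,1.5,0,0,0,5],[0,1,1.5,0,0,0,5]]]'; python3 st.py
python3 - <<'E'
from h import *
for n in("side","top"):
    im,d=grab_frame(n);np.save(f"{n}3.npy",d);cv2.imwrite(f"pics/{n}3.png",im)
S=cv2.imread("pics/side3.png");T=cv2.imread("pics/top3.png")
th=.392;g=gauge([.681,.1539,.1992,.0204],th,.008)
print("model tip",g["tip"],proj("side",g["tip"]),proj("top",g["tip"]))
c=lambda im,x,y:cv2.resize(im[y:y+90,x:x+100],(400,360),interpolation=cv2.INTER_CUBIC)
cv2.imwrite("pics/tip3.png",np.hstack([c(S,300,110),c(T,235,105)]))
E
```

```text
t: 23.08
eef_pos: [0.6665, 0.152, 0.219]
ee_rot: [-2.56, -0.22, -1.224]
force: [-41.5, -2.7, 34.4]
width: 0.0137
gripper_force: 60.1
t 23.075 F tool [ -3.74  13.55 -52.09] M tool [-7.561 -1.95  -0.05 ] [ 0.35  0.08 -0.88  1.49 -0.19 -1.37]
turn [ 0.006 -0.005 -1.241] off tool [-1.3 -1.2 -5.4]
model tip [0.73006307 0.00700676 0.23999449] [[400.25948978 174.0982359 ]] [[311.67332082 107.41821325]]
```

View pics/tip3.png

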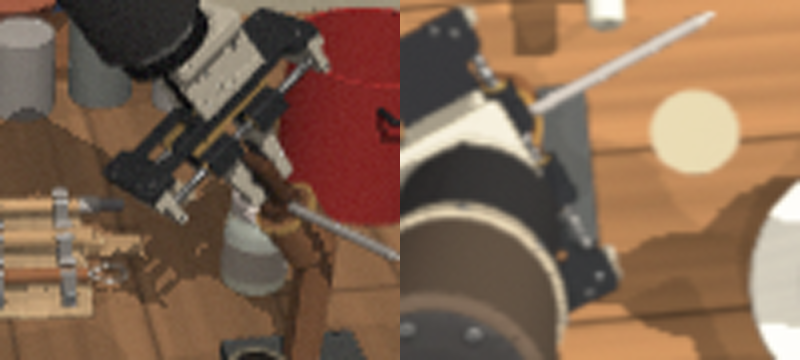

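Pressed home (force rises with no motion). Top view tip is ≈(313,108), model (311.7,107.4). Relax the push, release, and measure tip against rim.

```bash
python3 -m jog '[[[0,-0.5,-2,0,0,0,5],[0,-1,-4,0,0,0,5],[0,-1,-4,0,0,0,5]]]'; python3 st.py
cat > tip.py <<'E'
from h import *
import sys
k=sys.argv[1]
for n in("side","top"):
    im,d=grab_frame(n);np.save(f"{n}{k}.npy",d);cv2.imwrite(f"pics/{n}{k}.png",im)
F=[(n,f"{n}{k}.npy") for n in("side","top")]
# rod only fit: theta with face/yaw fixed, height offset free
base=[.681,.1539,.1992,.0204]
for nm,ff in(("side",F[:1]),("top",F[1:]),("both",F)):
    P=np.concatenate([cloud(n,np.load(f)).reshape(-1,3) for n,f in ff]);P=P[~np.isnan(P[:,0])]
    v=np.array([0,0,0,.39])
    for tol in(.02,.012,.008):
        def R(v,Q):
            g=gauge([base[0]+v[0],base[1]+v[1],base[2]+v[2],base[3]],v[3],.008);o=Q-(g["root"]);e=(g["tip"]-g["root"])/.14;t=o@e
            return np.linalg.norm(o-t[:,None]*e,axis=1)-.004,t,g
        r,t,_=R(v,P);Q=P[(abs(r)<tol)&(t>.01)&(t<.138)]
        v=least_squares(lambda v:np.r_[R(v,Q)[0]/.001,v[:3]/.003*3],v,loss="soft_l1").x
    r,t,g=R(v,Q);print(nm,"off mm",(v[:3]*1000).round(1),"th",v[3].round(3),"n",len(Q),"res",np.median(abs(r)).round(4),"tip",g["tip"].round(4),"proj",proj("side",g["tip"])[0].round(1),proj("top",g["tip"])[0].round(1),"tmax",np.percentile(t,99).round(3))
    b=P[np.hypot(P[:,0]-.588,P[:,1]+.108)<.027];b=b[b[:,2]>.22];print("  rim z",len(b),np.percentile(b[:,2],[50,80,90,95]).round(4) if len(b) else 0)
E
python3 tip.py 4
python3 - <<'E'
import cv2,numpy as np
S=cv2.imread("pics/side4.png");T=cv2.imread("pics/top4.png")
c=lambda im,x,y:cv2.resize(im[y:y+60,x:x+66],(400,360),interpolation=cv2.INTER_CUBIC)
cv2.imwrite("pics/tip4.png",np.hstack([c(S,355,150),c(T,270,85)]))
E
```

```text
t: 23.55
eef_pos: [0.6661, 0.152, 0.2193]
ee_rot: [-2.565, -0.22, -1.225]
force: [-9.5, -1.3, 9.5]
width: 0.014
gripper_force: 60.0
t 23.55 F tool [  0.15   2.57 -13.29] M tool [-2.793 -1.079 -0.015] [ 0.38  0.08 -0.88  1.42 -0.2  -1.32]
turn [ 0.002 -0.002 -1.241] off tool [-1.2 -1.3 -4.9]
side off mm [-2.2 -0.4 -0.3] th 0.381 n 69 res 0.0009 tip [0.7265 0.0059 0.2387] proj [399.2 174.7] [312.2 108.9] tmax 0.137
  rim z 195 [0.2385 0.2401 0.2407 0.2412]
top off mm [-2.1 -0.1  2.4] th 0.389 n 156 res 0.0009 tip [0.7276 0.0067 0.2422] proj [399.6 173.6] [311.9 107.9] tmax 0.136
  rim z 254 [0.2399 0.2417 0.2427 0.2432]
both off mm [-2.5 -0.2  1.2] th 0.392 n 225 res 0.001 tip [0.7276 0.0069 0.2412] proj [399.6 173.8] [311.8 108.1] tmax 0.136
  rim z 449 [0.2393 0.241  0.242  0.2428]
```

View pics/tip4.png

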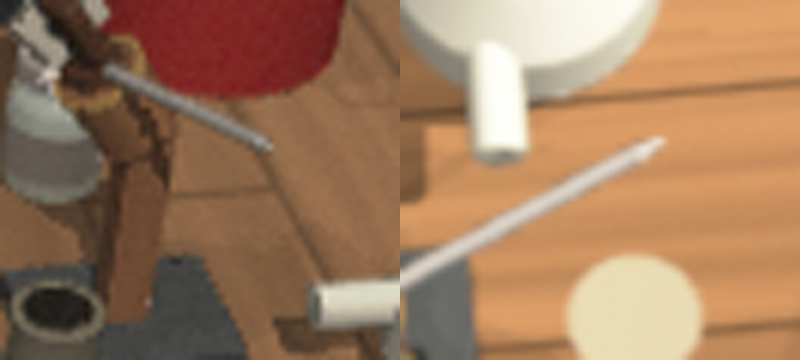

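Side view: tip at ≈(399.7,174.8); top: ≈(313.2,108.5). These put the tip at 0.240 ±0.001, level with the rim. Release and back off along the axis.

```bash
python3 -m jog '[[[0,0,-1,0,0,0,40],[0,0,-1,0,0,0,40],[0,0,-1,0,0,0,40],[0,0,-40,0,0,0,40],[0,0,-90,0,0,0,40],[0,0,-130,0,0,0,40],[0,0,-130,0,0,0,40],[0,0,-130,0,0,0,40]]]'; python3 tip.py 5
python3 - <<'E'
from h import *
print("tri",tri((399.7,174.8),(313.2,108.5)))
x0=[.681,.1539,.1992,.0204,.392,.008]
for p in(.003,.008):fitg([("side","side5.npy")],[*x0[:5],p],.392,press=p,n_it=3)
P=cloud("side",np.load("side5.npy")).reshape(-1,3)
g=gauge(x0[:4],.392,.008);L=P-g["face"];ax=L@g["a"];rad=np.linalg.norm(L-ax[:,None]*g["a"],axis=1)
w=ax[(rad<.03)&(ax>.03)&(ax<.09)];print("wing end out of face",np.percentile(w,[90,97,99]).round(4))
P=cloud("side",np.load("side0.npy")).reshape(-1,3);L=P-g["face"];ax=L@g["a"];rad=np.linalg.norm(L-ax[:,None]*g["a"],axis=1)
w=ax[(rad<.03)&(ax>.03)&(ax<.09)];print("before",np.percentile(w,[90,97,99]).round(4))
S=cv2.imread("pics/side5.png");cv2.imwrite("pics/fin.png",cv2.resize(S[120:290,270:440],(600,600),interpolation=cv2.INTER_CUBIC))
E
```

```text
t: 24.65
eef_pos: [0.5914, 0.15, 0.3249]
ee_rot: [-2.565, -0.22, -1.225]
force: [-0.3, -0.2, -0.7]
width: 0.0402
gripper_force: 0.0
side off mm [-2.1 -0.4 -0.1] th 0.383 n 71 res 0.0007 tip [0.7269 0.0061 0.2392] proj [399.3 174.6] [312.1 108.6] tmax 0.134
  rim z 194 [0.2384 0.24   0.2405 0.2412]
top off mm [-1.8 -0.1  1.3] th 0.389 n 154 res 0.001 tip [0.7279 0.0067 0.2411] proj [399.7 173.9] [311.9 108. ] tmax 0.135
  rim z 252 [0.2402 0.2417 0.2428 0.2434]
both off mm [-1.9 -0.2  0.9] th 0.387 n 224 res 0.0009 tip [0.7275 0.0065 0.2405] proj [399.5 174.1] [311.9 108.2] tmax 0.135
  rim z 446 [0.2393 0.2411 0.2421 0.243 ]
tri (array([0.72684521, 0.00330795, 0.24010948]), np.float64(0.0003845887864621945))
fit [0.6822 0.1528 0.1943 0.0081 0.3948 0.003 ] n 176 box 110 med 0.0006 {}
fit [0.6795 0.1527 0.1984 0.007  0.3951 0.008 ] n 167 box 101 med 0.0007 {}
wing end out of face [0.0646 0.0655 0.0663]
before [0.0701 0.0718 0.0724]
```

View pics/fin.png

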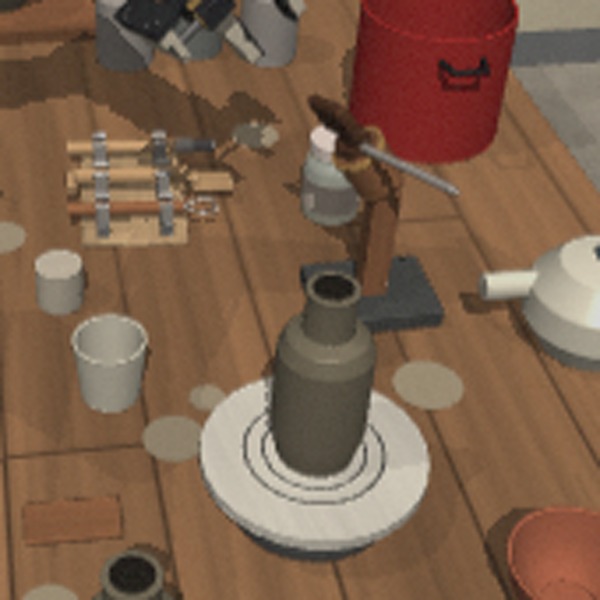

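Knife racked, bottle centred on the wheel, peg home, and tip triangulated at z = 0.240 (rim 0.240), holding after release.

```bash
python3 -c "
from station import arm
print(arm.job_done())"
```

```text
the job is handed in; nothing more can be done
None
```

I handed the job in at about 25 s with every step done in order: the knife is snapped into the rack's middle place, the tall bottle stands within 2 mm of the wheel centre, and the peg is pressed home with the pointer tip level with the rim (both at 0.240 m, to about 1 mm), holding after release.

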